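Index the filled pot under the dibber

ROBOT

A 7-joint arm with a two-finger parallel gripper is mounted at the origin on a cart in front of the work surface, level with it; the furniture and walls round the work are solid. World frame = base frame: x ahead of the robot, y to its left, z up, the work surface at z = 0. Lengths are in m, angles in degrees, forces in N, time in s.
With the tool pointing down it reaches from about 0.35 to 0.775 m from the base axis. Payload 3.1 kg.
Tool frame: the origin (TCP) lies midway between the tips of the shut fingers; the grasp point (between the pads) lies 19 mm behind it; z points along the fingers, y is the line along which they close (so a half turn about z gives the same grasp; the last joint's range is limited). The gripper opens to 85 mm and grips with 20 to 120 N. Pads are 22 mm wide; open, the fingers measure 114 mm over their backs; the gripper's body (76 mm by 85 mm) begins 54 mm behind the grasp point. The pads swing forward as they close: fully open they stand 13 mm farther back than shut.
Start: joints at [73.298, 17.813, 0.802, 86.603, -0.252, 75.585, -1.558], TCP at [0.136, -0.533, 0.231] pointing down, gripper open.
Joint ranges: [-154.91, 154.91], [-16.99, 109.72], [-72.82, 74.43], [7.12, 147.25], [-82.49, 262.49], [11.32, 116.49], [-174.64, 174.64]. Speed limits (degrees/s): [159.86, 159.86, 180, 180, 180, 180, 180].

INTERFACE

Orientations are given as [roll, pitch, yaw] about the fixed x, y, z axes, in that order (R = Rz(yaw) Ry(pitch) Rx(roll)).
In Python, from plant import get_state, capture, hand_in gives the robot as it stands. The module is installed in compiled form; this text tells all that it offers.
- The arm moves only by the tool move_arm, never from a script. Its argument "increments" is a list of rows, each an object with "claw": the finger opening in cm, from 0 to 8.54; "offset": the shift along the tool's x, y, z in cm, a list of three; "twist": the turn, a rotation vector about the tool's x, y, z in rad, a list of three. A call has 1 to 8 rows; each row is the pose to reach, as a shift and turn from the pose commanded when the call began, along the tool's axes at that moment; what a row does not reach only later rows make up. A row lasts 1/10 s, in which the tool goes at most 50 mm and 8.59 degrees, less where a joint would pass 70% of its speed; a pose out of reach is approached as far as the arm can. A call with a gripper value outside its range is refused whole. The fingers move at their own pace and stop on an object; "squeeze" is the grip in N (left out, the last holds). Time passes only in rows, so rows that repeat a pose let the fingers close. It gives the time, the measured TCP pose, the force, the opening and the grip force at its end, in the units of the state.
- get_state(): the state, without advancing time (a new reading comes with each control period).
- capture(name): name is "scene" or "top"; returns a dict with "pixels" (480x640x3 uint8, red, green, blue), "range_z" (480x640 float32, m along the optical axis (not along the pixel's ray), 0 where there is no reading), "mtx" (3x3 intrinsics, pixels), "view" (4x4, takes a point from world to camera coordinates). Camera axes: x right, y down, z forward; pixel columns grow to the right and rows downward; lengths in m; the calibration is good to about 2 mm. A picture is of the moment at which its call begins.
- hand_in(): hands the job in; it is judged then, once.
The state is a dict: "t": time; "joint_positions": joint angles; "qd": joint speeds; "effort": joint torques, N m; "eef_pos": TCP position; "ee_rot": TCP orientation; "contact_force": force on the tool from outside, world axes, zero at the start; "wrist_torque": the same for the moment, N m; "opening": finger opening in m; "grip_force": force on a finger pad.
Only numpy, scipy, OpenCV 4.12 (cv2) and the standard library are available. Lean on these libraries where they do the work, as an engineer would, in place of code of your own. Each camera call takes 0.05 s, during which the arm holds its last target. There are 200 camera calls.

TASK

Bring the filled pot under the dibber: with a fingertip in the window of the yellow slide, hold the red spring catch right down and push the slide away by its lip, until it is fully home under the dibber and the catch has sprung back up behind its tail. Only press and push: the pot rides along in its nest, untouched and upright, and nothing is lifted. Leave the pots, the pen and the packet beside the station where they are, and finish with the hand clear.

Things in the scene. Friction and masses are not known exactly. Their poses are not given: they have to be found in the camera images.
- station: bench dibbing station, fixed: aluminium bed 124 mm wide, guides 36 mm high, green column with the dibber at the far end. Origin on the bench under the middle of the red catch; x = the way the slide is pushed, z up. Bed from x = -95 to 345 mm. Dibber head, radius 21 mm, over x = 230 mm, 112 to 293 mm above the bench, arm and column behind it: keep the hand short of it
- catch_top (a point): middle of the top of the red spring catch, a ribbed pad 30 mm (along the slide) x 24 mm that stands up through the window of the slide. Up, its top is 37 mm above the bench, 7 mm proud of the plate; pressed straight down to its stop it is 21.5 mm above the bench, 2.5 mm under the plate; the bed lies 7.5 mm lower still
- catch (a joint): travel of the catch in m: 0 = up, 0.0155 = fully down (2 N at first, 6 N at the bottom, then a hard stop). Up, it stops the slide. Only below about 0.0135 does the tail of the slide pass over it; the slide then keeps it down until the tail has gone by and it springs up behind
- lip_face (a point): middle of the near face of the lip, the face to push: a turned-up edge 46 mm wide, 7 mm thick, 30 to 46 mm above the bench, at the front of the window; this point, 37 mm up, moves with the slide. The window reaches 38 mm back from it and is 40 mm wide. The catch's middle starts 21.5 mm behind it: a fingertip on the catch, moved on while pressing, meets the lip before it leaves the catch
- slide (a joint): travel of the yellow slide in m: 0 = loading position (start), 0.080 = fully home against its end stop; a 6 mm plate, top 30 mm above the bench, about 2 N of friction. The tail behind the window is 46 mm long and has passed the catch at 0.0775
- pot: black square 65 mm pot with growing mix, 65 mm tall, standing loose in the round nest on the slide. Origin at the centre of its underside, 30 mm above the bench, 150 mm ahead of the catch at the start
- dibber_tip (a point): point of the wooden dibber in the head, 112 mm above the bench and fixed, 230 mm ahead of the catch; the pot's rim passes 17 mm under it
- clay_pot: terracotta square pot, 65 mm, standing on the bench left of the station; origin at the centre of its underside
- black_pot: empty black square pot, 65 mm, standing on the bench right of the station; origin at the centre of its underside
- marker_pen: thick red marker, 118 x 19 mm, lying right of the station, its long axis y; origin at its underside
- packet: orange and white seed packet, 118 x 82 x 11 mm, lying left of the station; origin at the centre of its underside
Not all that is in view belongs to the job. Leave any blue or pink look-alike of the pot alone.

How it is judged:
By the outcome, as a careful person would: the job done as asked, in the order asked, and still so for the second after the job is handed in, with the robot touching nothing.
It also fails if it takes over 35 s, if anything falls off the work surface, if the arm or the gripper's body presses on something with over 40 N, if the wrist force passes 120 N, or if a joint passes its speed limit or range.

## Working session

There is one attempt and no reset: what is moved stays moved. The work goes in short steps, Python scripts to look and compute and a tool call to move; the robot and the scene stay as the last step left them, time stands still between calls to the robot, and variables do not carry over. Pictures are saved under pics/ and viewed, at most 10 in all, crops included, and the job is handed in when it is done.

Besides the shell and the picture viewer there is one more tool, called as name([rows], argument=value, ...), one row to a line, values as JSON. move_arm: Moves the arm, as the interface text tells. Its arguments: {"type":"object","properties":{"increments":{"type":"array","items":{"type":"object","properties":{"claw":{"type":"number"},"offset":{"type":"array","items":{"type":"number"}},"twist":{"type":"array","items":{"type":"number"}}}}},"squeeze":{"type":"number"}},"required":["increments"]}

```bash
mkdir -p pics; python3 - <<'E'
from plant import get_state, capture
import cv2, numpy as np
s=get_state(); print({k:np.round(v,3) for k,v in s.items()})
for n in("scene","top"):
    c=capture(n); np.savez(f"{n}0.npz",**c); cv2.imwrite(f"pics/{n}0.png",c["pixels"][:,:,::-1]); print(n,c["mtx"].round(1).tolist(),c["view"].round(3).tolist())
E
```

```text
{'t': np.float64(0.0), 'joint_positions': array([73.301, 17.86 ,  0.803, 86.691, -0.253, 75.584, -1.558]), 'qd': array([ 0.002,  0.056, -0.055,  0.026, -0.023,  0.019, -0.115]), 'effort': array([-0.0000e+00, -3.7991e+01,  1.4600e-01, -2.3059e+01,  1.2000e-02,
        1.4000e-02, -0.0000e+00]), 'eef_pos': array([ 0.136, -0.532,  0.23 ]), 'ee_rot': array([-1.79866e+02,  5.00000e-03,  1.43130e+01]), 'contact_force': array([-0.046,  0.269,  0.066]), 'wrist_torque': array([0.03 , 0.02 , 0.043]), 'grip_force': np.float64(0.0), 'opening': np.float64(0.085)}
scene [[613.9, 0.0, 308.7], [0.0, 613.9, 224.5], [0.0, 0.0, 1.0]] [[-0.763, -0.647, -0.006, 0.469], [-0.269, 0.325, -0.907, 0.282], [0.588, -0.69, -0.422, 0.811], [0.0, 0.0, 0.0, 1.0]]
top [[537.4, 0.0, 312.6], [0.0, 537.4, 240.3], [0.0, 0.0, 1.0]] [[-0.024, -1.0, -0.006, -0.011], [-0.981, 0.025, -0.194, 0.654], [0.194, 0.001, -0.981, 1.073], [0.0, 0.0, 0.0, 1.0]]
```

View pics/scene0.png

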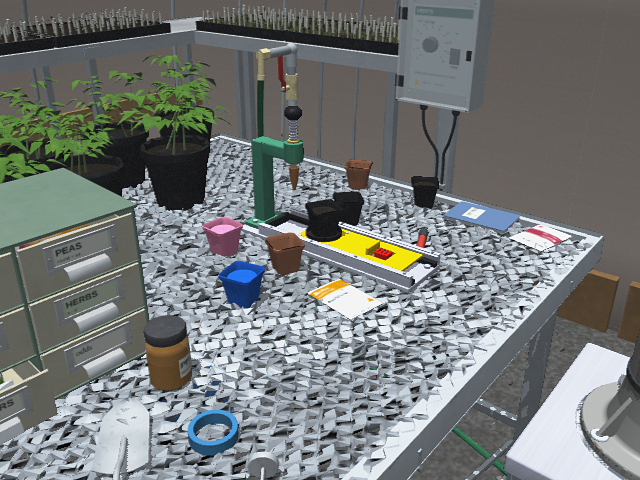

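View pics/top0.png

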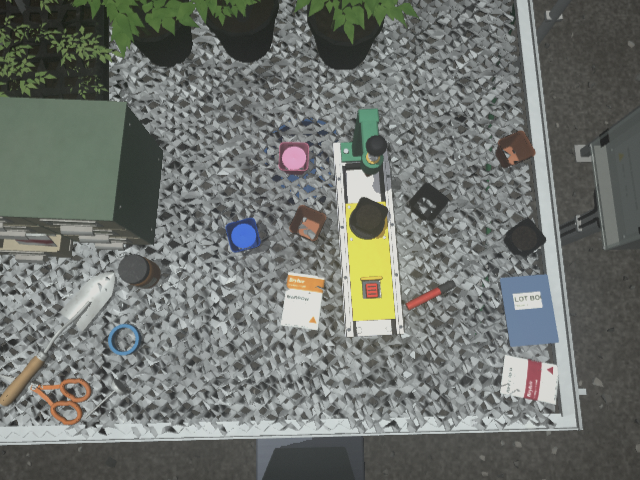

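The top view shows the yellow slide (x 345–395, y 200–320) with the red catch at about (371,289). The filled pot is in its nest at (369,218), and the dibber head is at (375,145). The slide is pushed up the image, which is world +x. The clay pot (308,222), packet (302,300), black pot (428,202) and pen (430,295) stand beside it. The blue and pink pots are look-alikes.

```bash
cat > h.py <<'E'
import numpy as np, cv2
def world(c):
    K,V,Z=c["mtx"],c["view"],c["range_z"]
    v,u=np.mgrid[:480,:640]
    P=np.stack([(u-K[0,2])*Z/K[0,0],(v-K[1,2])*Z/K[1,1],Z],-1)
    return (P-V[:3,3])@V[:3,:3]
def masks(c,W):
    h=cv2.cvtColor(c["pixels"],cv2.COLOR_RGB2HSV).astype(int); H,S,Vv=h[...,0],h[...,1],h[...,2]
    ok=c["range_z"]>0
    yel=ok&(H>23)&(H<34)&(S>150)&(Vv>120); red=ok&((H<6)|(H>174))&(S>150)&(Vv>70)
    return yel,red
E
python3 - <<'E'
from h import *
for n in("top","scene"):
    c=dict(np.load(n+"0.npz")); W=world(c); yel,red=masks(c,W)
    y=W[yel]; med=np.median(y,0); 
    k=(abs(y[:,2]-.03)<.008)&(np.linalg.norm(y-med,axis=1)<.2); y=y[k]
    print(n,"yellow",len(y),med.round(4),np.percentile(y[:,2],[5,50,95]).round(4))
    r=W[red]; k=(np.linalg.norm(r[:,:2]-med[:2],axis=1)<.08)&(r[:,2]>.01); r=r[k]
    print("red",len(r),r.mean(0).round(4),np.percentile(r,[2,50,98],axis=0).round(4).tolist())
    rt=r[r[:,2]>.033]; print("redtop",len(rt),rt.mean(0).round(4), (rt.min(0)+rt.max(0))/2, np.ptp(rt,axis=0))
    rect=cv2.minAreaRect((y[:,:2]*1000).astype(np.float32)); print("rect",rect)
    # guides ~36mm high, not yellow: elongated region
    g=W[(c["range_z"]>0)&~yel&~red&(abs(W[...,2]-.036)<.003)&(c["pixels"].min(-1)>150)]
    g=g[(np.linalg.norm(g[:,:2]-med[:2],axis=1)<.25)]
    print("guide rect",len(g),cv2.minAreaRect((g[:,:2]*1000).astype(np.float32)))
c=dict(np.load("top0.npz"));im=c["pixels"][130:350,280:460,::-1]
a=cv2.resize(im,None,fx=2.7,fy=2.7,interpolation=cv2.INTER_CUBIC)
cv2.imwrite("pics/crop0.png",a)
E
```

```text
Traceback (most recent call last):
IndexError: index -1 is out of bounds for axis 0 with size 0
```

```bash
python3 - <<'E'
from h import *
for n in("top","scene"):
    c=dict(np.load(n+"0.npz")); W=world(c); yel,red=masks(c,W)
    y=W[yel]; print(n,len(y),np.median(y,0),np.percentile(y,[5,95],axis=0).round(3).tolist(), c["range_z"][240,320], c["range_z"].dtype)
    for u,v in ((371,270),(371,289),(371,310),(300,390)) if n=="top" else ((345,245),(383,254)):
        print(u,v,c["pixels"][v,u],W[v,u].round(4),c["range_z"][v,u])
c=dict(np.load("top0.npz"));im=c["pixels"][130:350,280:460,::-1]
a=cv2.resize(im,None,fx=2.7,fy=2.7,interpolation=cv2.INTER_CUBIC)
cv2.imwrite("pics/crop0.png",a)
E
```

```text
top 15 [ 0.57459944 -0.15139131  0.04478627] [[0.571, -0.167, 0.041], [0.576, -0.138, 0.046]] 1.1970862 float32
371 270 [222 222  97] [ 0.5913 -0.1512  0.032 ] 1.1561874
371 289 [173  95  82] [ 0.5501 -0.149   0.0349] 1.1453073
371 310 [222 222  98] [ 0.5057 -0.1471  0.0334] 1.1381596
300 390 [133 136 136] [ 0.343   0.0076 -0.0015] 1.1409836
scene 1464 [ 0.57638479 -0.15337078  0.02974609] [[0.493, -0.194, 0.028], [0.665, -0.118, 0.033]] 1.2716377 float32
345 245 [244 232  10] [ 0.6305 -0.1338  0.0301] 1.2616379
383 254 [252  40  32] [ 0.541  -0.1395  0.0368] 1.2101419
```

View pics/crop0.png

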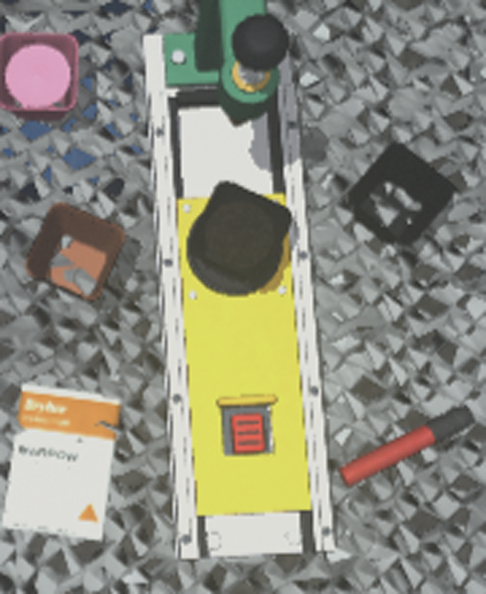

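The crop shows the red catch at (248,433) and the lip just ahead of it at (247,400), with the filled pot at (238,240). This is the only slide and catch in view. The top image is washed out, so I'll loosen the colour masks.

```bash
cat >> h.py <<'E'
def masks(c,W):
    p=c["pixels"].astype(int); R,G,B=p[...,0],p[...,1],p[...,2]
    near=(c["range_z"]>0)&(np.hypot(W[...,0]-.58,W[...,1]+.15)<.16)
    return near&(R>150)&(G>150)&(R-B>80), near&(R-G>45)&(R-B>45)&(R>90)
E
python3 - <<'E'
from h import *
for n in("top","scene"):
    c=dict(np.load(n+"0.npz")); W=world(c); yel,red=masks(c,W)
    y=W[yel]; print(n,"yel",len(y),np.percentile(y[:,2],[5,50,95]).round(4)); y=y[abs(y[:,2]-.031)<.006]
    (m,sz,a)=cv2.minAreaRect((y[:,:2]*1000).astype(np.float32)); print("rect",np.round(m,1),np.round(sz,1),round(a,2))
    red&=(abs(W[...,1]+.148)<.03)&(abs(W[...,0]-.55)<.04); r=W[red]
    print("red",len(r),np.percentile(r,[2,50,98],axis=0).round(4).tolist())
    rt=r[r[:,2]>.0335]; print("top",len(rt),rt.mean(0).round(4),cv2.minAreaRect((rt[:,:2]*1000).astype(np.float32)))
    # lines: left/right edges of yellow via fit in each row
    from collections import defaultdict
    b=np.round(y[:,0]/.006).astype(int); L=[];Rr=[]
    for k in np.unique(b):
        q=y[b==k]
        if len(q)>8 and .47<k*.006<.62: L.append((k*.006,q[:,1].max()));Rr.append((k*.006,q[:,1].min()))
    for E_ in(L,Rr):
        if len(E_)>4:
            f=np.polyfit(*np.array(E_).T,1); print("edge yaw",np.degrees(np.arctan(f[0])).round(2),"y at .55",np.polyval(f,.55).round(4))
    w=(c["range_z"]>0)&(c["pixels"].min(-1)>185)&(abs(W[...,2]-.036)<.005)&(np.hypot(W[...,0]-.58,W[...,1]+.15)<.2)
    g=W[w]; 
    for s,t in((1,g[g[:,1]>-.15]),(-1,g[g[:,1]<-.15])):
        if len(t)>30:
            vx,vy,x0,y0=cv2.fitLine(t[:,:2].astype(np.float32),cv2.DIST_HUBER,0,.01,.01).ravel(); print("guide",len(t),np.degrees(np.arctan2(vy,vx)).round(2),"y@.55",(y0+(.55-x0)*vy/vx).round(4),t[:,2].mean().round(4))
    lip=W[(c["range_z"]>0)&(W[...,2]>.040)&(W[...,2]<.05)&yel&(abs(W[...,0]-.575)<.03)]
    print("lip",len(lip),lip.mean(0) if len(lip) else "",np.ptp(lip,axis=0) if len(lip) else "")
E
```

```text
top yel 3359 [0.0133 0.03   0.0341]
rect [ 612.  -148.5] [252.4  89.6] 1.96
red 141 [[0.5332, -0.1613, 0.0284], [0.5472, -0.1503, 0.0366], [0.5635, -0.1382, 0.041]]
top 126 [ 0.5469 -0.1497  0.0371] ((547.7974853515625, -149.5547637939453), (29.08416748046875, 23.13928985595703), 4.072091579437256)
edge yaw 1.83 y at .55 -0.1069
edge yaw 1.69 y at .55 -0.1941
guide 783 1.61 y@.55 -0.0972 0.0371
guide 757 1.55 y@.55 -0.2021 0.0371
lip 58 [ 0.57290646 -0.14837575  0.04559084] [0.00649244 0.04334939 0.00812412]
scene yel 1632 [0.0087 0.0295 0.0319]
rect [ 612.  -154.5] [253.2  90.3] 1.65
red 159 [[0.5328, -0.1719, 0.0254], [0.5455, -0.1427, 0.0346], [0.5646, -0.1356, 0.0387]]
top 96 [ 0.5467 -0.1469  0.0361] ((548.6591186523438, -147.62525939941406), (31.33802604675293, 26.267234802246094), 1.4267375469207764)
edge yaw 1.4 y at .55 -0.1149
edge yaw 3.98 y at .55 -0.1956
guide 383 1.25 y@.55 -0.0967 0.0372
guide 365 1.54 y@.55 -0.2024 0.0367
lip 38 [ 0.57303427 -0.14894332  0.04497979] [0.00706175 0.04750988 0.00568362]
```

The two cameras agree. The catch middle is at (0.548, -0.149, 0.037), the lip near face is at x ≈ 0.5695, and the station yaw is about 1.6°. The lip-to-catch distance of 21.5 mm matches the description. I'll move above the window with the fingers shut and the tool's x axis along the slide.

move_arm([
  {"claw":0,"offset":[4,-2.2,0],"twist":[0,0,0.02]},
  {"claw":0,"offset":[8,-4.4,0],"twist":[0,0,0.04]},
  {"claw":0,"offset":[12,-6.5,0],"twist":[0,0,0.055]},
  {"claw":0,"offset":[16,-8.7,0],"twist":[0,0,0.07]},
  {"claw":0,"offset":[20,-10.9,0],"twist":[0,0,0.09]},
  {"claw":0,"offset":[24,-13,0],"twist":[0,0,0.11]},
  {"claw":0,"offset":[28,-15.2,0],"twist":[0,0,0.13]},
  {"claw":0,"offset":[28,-15.2,0],"twist":[0,0,0.13]},
], squeeze=40)

```text
t: 0.9
eef_pos: [0.3757, -0.309, 0.2311]
ee_rot: [-179.8, -0.2, 7.7]
contact_force: [0.2, -1.0, -0.0]
opening: -0.0001
grip_force: 0.0
```

move_arm([
  {"claw":0,"offset":[0,0,0],"twist":[0,0,0]},
  {"claw":0,"offset":[0,0,0],"twist":[0,0,0]},
])

```text
t: 1.1
eef_pos: [0.3684, -0.3175, 0.2309]
ee_rot: [180.0, 0.1, 6.7]
contact_force: [0.0, -1.2, -0.0]
opening: 0.0003
grip_force: 0.0
```

```bash
cat > go.py <<'E'
import sys,numpy as np
from plant import get_state
from scipy.spatial.transform import Rotation as R
C=np.array([.548,-.1495]); yaw=np.radians(1.6)
u=np.array([np.cos(yaw),np.sin(yaw)]); w=np.array([-u[1],u[0]])
def report(sx,z):
    s=get_state(); p=s["eef_pos"]; r=R.from_euler("xyz",s["ee_rot"],degrees=True)
    T=R.from_euler("xyz",[180,0,1.6],degrees=True)
    g=np.r_[C+sx*u,z]; d=p[:2]-C
    print("t",round(s["t"],2),"pos",p.round(4),"rot",s["ee_rot"].round(2),"F",s["contact_force"].round(1),"op",round(float(s["opening"]),4))
    print("station frame mm x,y,z",(1e3*np.r_[d@u,d@w,p[2]]).round(1))
    print("offset cm",(100*r.inv().apply(g-p)).round(2),"twist",(r.inv()*T).as_rotvec().round(3))
if __name__=="__main__": report(float(sys.argv[1])/1e3,float(sys.argv[2])/1e3)
E
python3 go.py 2 90
```

```text
t 1.1 pos [ 0.3684 -0.3175  0.2309] rot [1.80e+02 9.00e-02 6.75e+00] F [ 0.  -1.2 -0. ] op 0.0003
station frame mm x,y,z [-184.2 -162.9  230.9]
offset cm [ 20.03 -14.55  14.06] twist [0.    0.002 0.09 ]
```

move_arm([
  {"claw":0,"offset":[4,-3,1.5],"twist":[0,0,0.015]},
  {"claw":0,"offset":[8,-6,3],"twist":[0,0,0.03]},
  {"claw":0,"offset":[12,-9,5],"twist":[0,0,0.05]},
  {"claw":0,"offset":[15.5,-11.5,7],"twist":[0,0,0.07]},
  {"claw":0,"offset":[18,-13.3,9],"twist":[0,0,0.08]},
  {"claw":0,"offset":[19.5,-14.3,11],"twist":[0,0,0.09]},
  {"claw":0,"offset":[20,-14.6,13],"twist":[0,0,0.09]},
  {"claw":0,"offset":[20,-14.6,14],"twist":[0,0,0.09]},
])

```text
t: 1.9
eef_pos: [0.5496, -0.1482, 0.0889]
ee_rot: [-180.0, 0.2, 1.7]
contact_force: [-0.2, 0.2, 0.0]
opening: -0.0004
grip_force: 0.0
```

move_arm([
  {"claw":0,"offset":[0,0,0],"twist":[0,0,0]},
  {"claw":0,"offset":[0,0,0],"twist":[0,0,0]},
  {"claw":0,"offset":[0,0,0],"twist":[0,0,0]},
])

```text
t: 2.2
eef_pos: [0.5512, -0.1492, 0.0926]
ee_rot: [179.9, -0.1, 1.6]
contact_force: [0.3, 0.6, -0.8]
opening: -0.0
grip_force: 0.0
```

```bash
python3 go.py 2 50; python3 - <<'E'
from plant import capture
import cv2
c=capture("scene"); im=c["pixels"][150:310,230:450,::-1]
cv2.imwrite("pics/s1.png",cv2.resize(im,None,fx=3.5,fy=3.5,interpolation=cv2.INTER_CUBIC))
E
```

```text
t 2.2 pos [ 0.5512 -0.1492  0.0926] rot [ 1.7992e+02 -1.2000e-01  1.5800e+00] F [ 0.3  0.6 -0.8] op -0.0
station frame mm x,y,z [ 3.2  0.2 92.6]
offset cm [-0.13  0.02  4.26] twist [ 0.001 -0.002 -0.   ]
```

View pics/s1.png

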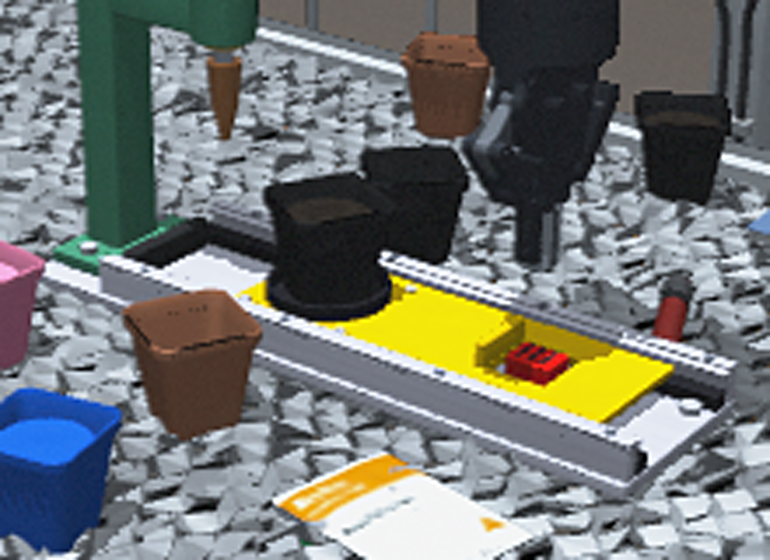

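The picture shows the shut fingertip at crop (537,265), directly above the red catch at (537,362), with the pot undisturbed. I'll descend to just above the catch.

move_arm([
  {"claw":0,"offset":[-0.05,0.02,1],"twist":[0,0,0]},
  {"claw":0,"offset":[-0.1,0.02,2],"twist":[0,0,0]},
  {"claw":0,"offset":[-0.1,0.02,3],"twist":[0,0,0]},
  {"claw":0,"offset":[-0.1,0.02,4],"twist":[0,0,0]},
  {"claw":0,"offset":[-0.1,0.02,4.8],"twist":[0,0,0]},
  {"claw":0,"offset":[-0.1,0.02,5],"twist":[0,0,0]},
  {"claw":0,"offset":[-0.1,0.02,5],"twist":[0,0,0]},
  {"claw":0,"offset":[-0.1,0.02,5],"twist":[0,0,0]},
])

```text
t: 3.05
eef_pos: [0.5502, -0.1478, 0.0416]
ee_rot: [180.0, -0.0, 1.7]
contact_force: [0.9, -0.9, 0.2]
opening: -0.0002
grip_force: 0.0
```

```bash
python3 go.py 2 21
```

```text
t 3.05 pos [ 0.5502 -0.1478  0.0416] rot [ 1.7999e+02 -4.0000e-02  1.7200e+00] F [ 0.9 -0.9  0.2] op -0.0002
station frame mm x,y,z [ 2.3  1.6 41.6]
offset cm [-0.03  0.16  2.06] twist [ 0.    -0.001  0.002]
```

move_arm([
  {"claw":0,"offset":[0,0.05,0.3],"twist":[0,0,0]},
  {"claw":0,"offset":[0,0.1,0.6],"twist":[0,0,0]},
  {"claw":0,"offset":[0,0.1,0.9],"twist":[0,0,0]},
  {"claw":0,"offset":[0,0.1,1.2],"twist":[0,0,0]},
  {"claw":0,"offset":[0,0.1,1.5],"twist":[0,0,0]},
  {"claw":0,"offset":[0,0.1,1.75],"twist":[0,0,0]},
  {"claw":0,"offset":[0,0.1,1.9],"twist":[0,0,0]},
  {"claw":0,"offset":[0,0.1,1.9],"twist":[0,0,0]},
])

```text
t: 3.85
eef_pos: [0.5505, -0.1487, 0.0226]
ee_rot: [180.0, -0.1, 1.7]
contact_force: [-0.0, 0.5, 5.5]
opening: 0.0001
grip_force: 2.7
```

```bash
python3 go.py 2 21
```

```text
t 3.85 pos [ 0.5505 -0.1487  0.0226] rot [ 1.7999e+02 -7.0000e-02  1.7200e+00] F [-0.   0.5  5.5] op 0.0001
station frame mm x,y,z [ 2.5  0.7 22.6]
offset cm [-0.06  0.07  0.16] twist [ 0.    -0.001  0.002]
```

move_arm([
  {"claw":0,"offset":[0,0,0.1],"twist":[0,0,0]},
  {"claw":0,"offset":[0,0,0.2],"twist":[0,0,0]},
  {"claw":0,"offset":[0,0,0.2],"twist":[0,0,0]},
])

```text
t: 4.15
eef_pos: [0.5506, -0.1487, 0.0216]
ee_rot: [180.0, -0.1, 1.7]
contact_force: [-1.9, 0.6, 9.6]
opening: 0.0001
grip_force: 5.1
```

```bash
python3 go.py 10.5 21
```

```text
t 4.15 pos [ 0.5506 -0.1487  0.0216] rot [ 1.7997e+02 -8.0000e-02  1.7200e+00] F [-1.9  0.6  9.6] op 0.0001
station frame mm x,y,z [ 2.6  0.7 21.6]
offset cm [0.79 0.07 0.06] twist [ 0.    -0.001  0.002]
```

The catch is at its stop, at z = 21.6 mm with 9.6 N. Next I push forward while holding it down.

move_arm([
  {"claw":0,"offset":[0.3,0,0.05],"twist":[0,0,0]},
  {"claw":0,"offset":[0.6,0,0.05],"twist":[0,0,0]},
  {"claw":0,"offset":[0.9,0,0.05],"twist":[0,0,0]},
  {"claw":0,"offset":[1.2,0,0.05],"twist":[0,0,0]},
  {"claw":0,"offset":[1.5,0,0.05],"twist":[0,0,0]},
  {"claw":0,"offset":[1.8,0,0.05],"twist":[0,0,0]},
  {"claw":0,"offset":[1.8,0,0.05],"twist":[0,0,0]},
])

```text
t: 4.85
eef_pos: [0.551, -0.1488, 0.0211]
ee_rot: [-179.9, 2.1, 1.6]
contact_force: [-32.4, 3.3, 43.2]
opening: -0.0003
grip_force: 21.5
```

```bash
python3 go.py 90.5 21; python3 - <<'E'
from plant import capture
import cv2
c=capture("scene"); im=c["pixels"][150:310,230:450,::-1]
cv2.imwrite("pics/s2.png",cv2.resize(im,None,fx=3.5,fy=3.5,interpolation=cv2.INTER_CUBIC))
E
```

```text
t 4.85 pos [ 0.551  -0.1488  0.0211] rot [-179.94    2.07    1.6 ] F [-32.4   3.3  43.2] op -0.0003
station frame mm x,y,z [ 3.   0.6 21.1]
offset cm [ 8.74  0.06 -0.31] twist [-0.001  0.036 -0.   ]
```

View pics/s2.png

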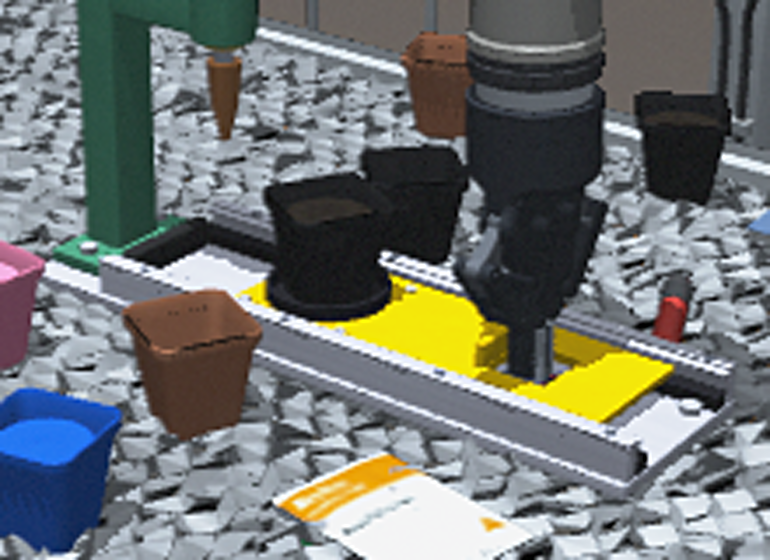

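The tip sticks on the ribbed catch: it is still at station x = 3, about 7 mm short of the lip, and has tilted 2° at 32 N. In the picture the slide hasn't moved (tip at crop (530,378), lip at (490,345)). I'll take the load off by moving back first. Then I'll lift and press again close to the lip, with less down force.

move_arm([
  {"claw":0,"offset":[-0.45,0,0],"twist":[0,0,0]},
  {"claw":0,"offset":[-0.9,0,0],"twist":[0,0,0]},
  {"claw":0,"offset":[-1.35,0,0],"twist":[0,0,0]},
  {"claw":0,"offset":[-1.75,0,0],"twist":[0,0,0]},
  {"claw":0,"offset":[-1.75,0,-0.6],"twist":[0,0,0]},
  {"claw":0,"offset":[-1.75,0,-1.3],"twist":[0,0,0]},
  {"claw":0,"offset":[-1.75,0,-2],"twist":[0,0,0]},
  {"claw":0,"offset":[-1.75,0,-2],"twist":[0,0,0]},
])

```text
t: 5.7
eef_pos: [0.5504, -0.1492, 0.0401]
ee_rot: [180.0, -0.0, 1.7]
contact_force: [0.4, -0.3, 0.1]
opening: -0.0003
grip_force: 0.0
```

```bash
python3 go.py 9 23; sleep 0; python3 - <<'E'
from h import *
from plant import capture
c=capture("scene"); W=world(c); yel,red=masks(c,W)
lip=W[(c["range_z"]>0)&(W[...,2]>.040)&(W[...,2]<.05)&yel&(abs(W[...,0]-.575)<.03)]
print("lip",len(lip),lip.mean(0))
E
```

```text
t 5.7 pos [ 0.5504 -0.1492  0.0401] rot [ 1.7997e+02 -1.0000e-02  1.7000e+00] F [ 0.4 -0.3  0.1] op -0.0003
station frame mm x,y,z [ 2.4  0.3 40.1]
offset cm [0.66 0.03 1.71] twist [ 0.001 -0.     0.002]
lip 18 [ 0.5728797  -0.13708735  0.04489473]
```

move_arm([
  {"claw":0,"offset":[0.3,0,0],"twist":[0,0,0]},
  {"claw":0,"offset":[0.6,0,0],"twist":[0,0,0]},
  {"claw":0,"offset":[0.6,0,0.3],"twist":[0,0,0]},
  {"claw":0,"offset":[0.6,0,0.7],"twist":[0,0,0]},
  {"claw":0,"offset":[0.6,0,1.1],"twist":[0,0,0]},
  {"claw":0,"offset":[0.6,0,1.5],"twist":[0,0,0]},
  {"claw":0,"offset":[0.6,0,1.8],"twist":[0,0,0]},
  {"claw":0,"offset":[0.6,0,1.9],"twist":[0,0,0]},
])

```text
t: 6.55
eef_pos: [0.5571, -0.1486, 0.0216]
ee_rot: [180.0, -0.1, 1.7]
contact_force: [-1.3, -0.2, 10.6]
opening: -0.0001
grip_force: 5.6
```

```bash
python3 go.py 10 22
```

```text
t 6.55 pos [ 0.5571 -0.1486  0.0216] rot [ 1.7998e+02 -8.0000e-02  1.7200e+00] F [-1.3 -0.2 10.6] op -0.0001
station frame mm x,y,z [ 9.2  0.7 21.6]
offset cm [ 0.08  0.07 -0.04] twist [ 0.    -0.001  0.002]
```

move_arm([
  {"claw":0,"offset":[0.2,0,-0.1],"twist":[0,0,0]},
  {"claw":0,"offset":[0.4,0,-0.18],"twist":[0,0,0]},
  {"claw":0,"offset":[0.6,0,-0.26],"twist":[0,0,0]},
  {"claw":0,"offset":[0.6,0,-0.26],"twist":[0,0,0]},
])

```text
t: 6.95
eef_pos: [0.5595, -0.1486, 0.0227]
ee_rot: [-180.0, 0.4, 1.7]
contact_force: [-3.6, -0.2, 5.0]
opening: -0.0001
grip_force: 2.7
```

```bash
python3 go.py 90.5 22
```

```text
t 6.95 pos [ 0.5595 -0.1486  0.0227] rot [-179.99    0.36    1.69] F [-3.6 -0.2  5. ] op -0.0001
station frame mm x,y,z [11.5  0.6 22.7]
offset cm [7.9  0.07 0.02] twist [-0.     0.006  0.002]
```

move_arm([
  {"claw":0,"offset":[0.15,0,0],"twist":[0,0,0]},
  {"claw":0,"offset":[0.3,0,0],"twist":[0,0,0]},
  {"claw":0,"offset":[0.45,0,0],"twist":[0,0,0]},
  {"claw":0,"offset":[0.6,0,0],"twist":[0,0,0]},
  {"claw":0,"offset":[0.6,0,0],"twist":[0,0,0]},
])

```text
t: 7.45
eef_pos: [0.5639, -0.1485, 0.0223]
ee_rot: [-180.0, 0.5, 1.7]
contact_force: [-4.8, 0.6, 6.3]
opening: -0.0001
grip_force: 3.3
```

```bash
python3 go.py 90.5 22; python3 - <<'E'
from h import *
from plant import capture
c=capture("scene"); W=world(c); yel,red=masks(c,W)
lip=W[(c["range_z"]>0)&(W[...,2]>.040)&(W[...,2]<.05)&yel&(abs(W[...,0]-.58)<.04)]
print("lip",len(lip),lip.mean(0))
E
```

```text
t 7.45 pos [ 0.5639 -0.1485  0.0223] rot [-179.98    0.53    1.68] F [-4.8  0.6  6.3] op -0.0001
station frame mm x,y,z [16.   0.5 22.3]
offset cm [ 7.45  0.06 -0.04] twist [-0.     0.009  0.001]
lip 2 [ 0.57970914 -0.13753068  0.04498745]
```

move_arm([
  {"claw":0,"offset":[0.2,0,0],"twist":[0,0,0]},
  {"claw":0,"offset":[0.4,0,0],"twist":[0,0,0]},
  {"claw":0,"offset":[0.6,0,0],"twist":[0,0,0]},
  {"claw":0,"offset":[0.8,0,0],"twist":[0,0,0]},
  {"claw":0,"offset":[1,0,0],"twist":[0,0,0]},
  {"claw":0,"offset":[1.2,0,0],"twist":[0,0,0]},
  {"claw":0,"offset":[1.2,0,0],"twist":[0,0,0]},
])

```text
t: 8.2
eef_pos: [0.5773, -0.1482, 0.0221]
ee_rot: [-180.0, 0.4, 1.7]
contact_force: [-5.5, 0.0, 3.6]
opening: 0.0002
grip_force: 2.6
```

```bash
python3 go.py 90.5 22; python3 - <<'E'
from plant import capture
import cv2
c=capture("scene"); im=c["pixels"][150:310,230:450,::-1]
cv2.imwrite("pics/s3.png",cv2.resize(im,None,fx=3.5,fy=3.5,interpolation=cv2.INTER_CUBIC))
E
```

```text
t 8.2 pos [ 0.5773 -0.1482  0.0221] rot [-179.98    0.38    1.69] F [-5.5  0.   3.6] op 0.0002
station frame mm x,y,z [29.3  0.5 22.1]
offset cm [ 6.12  0.06 -0.03] twist [-0.     0.007  0.002]
```

View pics/s3.png

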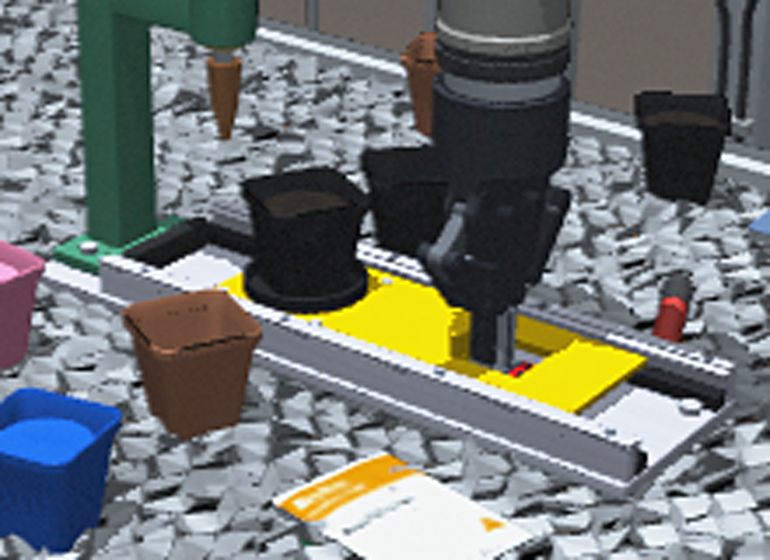

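The slide is moving: the lip is now at crop (457,335), the tail covers the red catch at (517,370), and the pot is upright. I'll continue the push.

move_arm([
  {"claw":0,"offset":[0.4,0,-0.05],"twist":[0,0,0]},
  {"claw":0,"offset":[0.8,0,-0.1],"twist":[0,0,0]},
  {"claw":0,"offset":[1.2,0,-0.1],"twist":[0,0,0]},
  {"claw":0,"offset":[1.6,0,-0.1],"twist":[0,0,0]},
  {"claw":0,"offset":[2,0,-0.1],"twist":[0,0,0]},
  {"claw":0,"offset":[2.4,0,-0.1],"twist":[0,0,0]},
  {"claw":0,"offset":[2.8,0,-0.1],"twist":[0,0,0]},
  {"claw":0,"offset":[3.2,0,-0.1],"twist":[0,0,0]},
])

```text
t: 9.05
eef_pos: [0.6084, -0.1473, 0.0222]
ee_rot: [-180.0, 0.5, 1.7]
contact_force: [-5.2, -0.4, 1.3]
opening: -0.0003
grip_force: 2.8
```

move_arm([
  {"claw":0,"offset":[0.4,0,0],"twist":[0,0,0]},
  {"claw":0,"offset":[0.8,0,0],"twist":[0,0,0]},
  {"claw":0,"offset":[1.2,0,0],"twist":[0,0,0]},
  {"claw":0,"offset":[1.6,0,0],"twist":[0,0,0]},
  {"claw":0,"offset":[1.9,0,0],"twist":[0,0,0]},
  {"claw":0,"offset":[2.1,0,0],"twist":[0,0,0]},
  {"claw":0,"offset":[2.1,0,0],"twist":[0,0,0]},
])

```text
t: 9.75
eef_pos: [0.6301, -0.1467, 0.0222]
ee_rot: [-180.0, 0.4, 1.7]
contact_force: [-4.7, -0.9, -1.0]
opening: -0.0
grip_force: 2.5
```

```bash
python3 go.py 90.5 22
```

```text
t 9.75 pos [ 0.6301 -0.1467  0.0222] rot [-179.99    0.42    1.68] F [-4.7 -0.9 -1. ] op -0.0
station frame mm x,y,z [82.1  0.5 22.2]
offset cm [0.84 0.05 0.01] twist [-0.     0.007  0.001]
```

move_arm([
  {"claw":0,"offset":[0.2,0,0],"twist":[0,0,0]},
  {"claw":0,"offset":[0.4,0,0],"twist":[0,0,0]},
  {"claw":0,"offset":[0.6,0,0],"twist":[0,0,0]},
  {"claw":0,"offset":[0.8,0,0],"twist":[0,0,0]},
  {"claw":0,"offset":[1,0,0],"twist":[0,0,0]},
  {"claw":0,"offset":[1,0,0],"twist":[0,0,0]},
])

```text
t: 10.35
eef_pos: [0.6395, -0.1464, 0.0224]
ee_rot: [-180.0, 0.5, 1.7]
contact_force: [-7.3, -0.5, -0.1]
opening: -0.0004
grip_force: 3.5
```

```bash
python3 go.py 90.5 22
```

```text
t 10.35 pos [ 0.6395 -0.1464  0.0224] rot [-179.98    0.49    1.69] F [-7.3 -0.5 -0.1] op -0.0004
station frame mm x,y,z [91.6  0.5 22.4]
offset cm [-0.11  0.05  0.04] twist [-0.     0.009  0.002]
```

Force has risen to 7.3 N. I'll press a little more to confirm the end stop.

move_arm([
  {"claw":0,"offset":[0.2,0,0],"twist":[0,0,0]},
  {"claw":0,"offset":[0.4,0,0],"twist":[0,0,0]},
  {"claw":0,"offset":[0.6,0,0],"twist":[0,0,0]},
  {"claw":0,"offset":[0.6,0,0],"twist":[0,0,0]},
])

```text
t: 10.75
eef_pos: [0.6394, -0.1464, 0.0225]
ee_rot: [-180.0, 1.3, 1.7]
contact_force: [-19.3, -0.1, 11.2]
opening: -0.0002
grip_force: 9.7
```

```bash
python3 go.py 90.5 22; python3 - <<'E'
from h import *
from plant import capture
c=capture("top"); cv2.imwrite("pics/t4.png",cv2.resize(c["pixels"][130:350,280:460,::-1],None,fx=2.7,fy=2.7,interpolation=cv2.INTER_CUBIC))
c=capture("scene"); cv2.imwrite("pics/s4.png",cv2.resize(c["pixels"][150:310,230:450,::-1],None,fx=3.5,fy=3.5,interpolation=cv2.INTER_CUBIC))
E
```

```text
t 10.75 pos [ 0.6394 -0.1464  0.0225] rot [-179.96    1.25    1.66] F [-19.3  -0.1  11.2] op -0.0002
station frame mm x,y,z [91.5  0.5 22.5]
offset cm [-0.1   0.05  0.05] twist [-0.001  0.022  0.001]
```

View pics/s4.png

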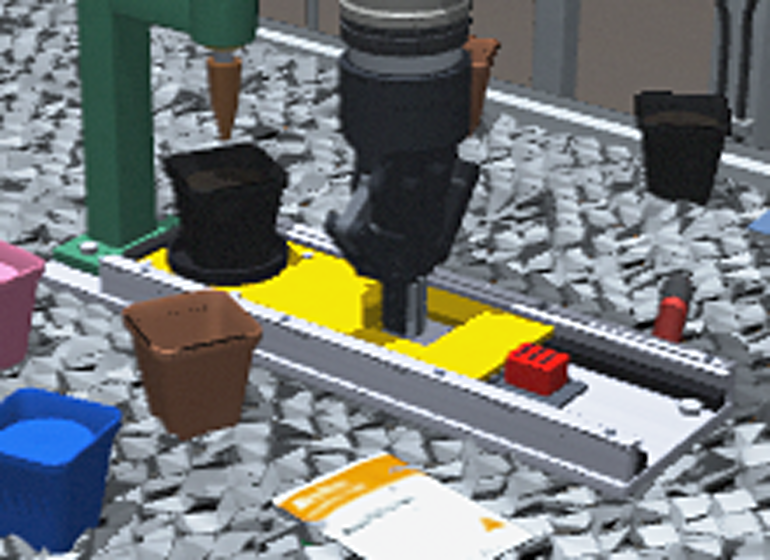

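The slide is home against its stop: 19 N with no further motion. The red catch stands up behind the tail at crop (537,368), and the pot is upright under the dibber at (225,200). I'll ease off the lip, lift straight up and retreat.

move_arm([
  {"claw":0,"offset":[-0.4,0,0],"twist":[0,0,0]},
  {"claw":0,"offset":[-0.8,0,0],"twist":[0,0,0]},
  {"claw":0,"offset":[-1.2,0,0],"twist":[0,0,0]},
  {"claw":0,"offset":[-1.4,0,0],"twist":[0,0,0]},
  {"claw":0,"offset":[-1.4,0,0],"twist":[0,0,0]},
  {"claw":0,"offset":[-1.4,0,-0.4],"twist":[0,0,0]},
  {"claw":0,"offset":[-1.4,0,-1.2],"twist":[0,0,0]},
  {"claw":0,"offset":[-1.4,0,-2.2],"twist":[0,0,0]},
])

```text
t: 11.65
eef_pos: [0.6356, -0.1461, 0.047]
ee_rot: [-180.0, -0.0, 1.7]
contact_force: [0.5, -0.3, -0.9]
opening: -0.0
grip_force: 0.0
```

move_arm([
  {"claw":0,"offset":[0,0,-2],"twist":[0,0,0]},
  {"claw":0,"offset":[0,0,-4.5],"twist":[0,0,0]},
  {"claw":0,"offset":[0,0,-7],"twist":[0,0,0]},
  {"claw":0,"offset":[-2,0,-10],"twist":[0,0,0]},
  {"claw":0,"offset":[-5,0,-13],"twist":[0,0,0]},
  {"claw":0,"offset":[-9,0,-14],"twist":[0,0,0]},
  {"claw":0,"offset":[-12,0,-14],"twist":[0,0,0]},
  {"claw":0,"offset":[-14,0,-14],"twist":[0,0,0]},
])

```text
t: 12.45
eef_pos: [0.494, -0.1508, 0.1884]
ee_rot: [179.9, -0.1, 1.7]
contact_force: [0.6, -0.5, 0.5]
opening: 0.0001
grip_force: 0.0
```

move_arm([
  {"claw":0,"offset":[-1,0,0],"twist":[0,0,0]},
  {"claw":0,"offset":[-1,0,0],"twist":[0,0,0]},
  {"claw":0,"offset":[-1,0,0],"twist":[0,0,0]},
  {"claw":0,"offset":[-1,0,0],"twist":[0,0,0]},
])

```text
t: 12.85
eef_pos: [0.4867, -0.1504, 0.1865]
ee_rot: [-180.0, -0.1, 1.8]
contact_force: [-0.4, -0.1, 0.4]
opening: -0.0001
grip_force: 0.0
```

```bash
python3 - <<'E'
from h import *
from plant import capture
c=capture("scene"); W=world(c); cv2.imwrite("pics/s5.png",cv2.resize(c["pixels"][150:310,230:450,::-1],None,fx=3.5,fy=3.5,interpolation=cv2.INTER_CUBIC))
p=c["pixels"].astype(int); yel=(p[...,0]>150)&(p[...,1]>150)&(p[...,0]-p[...,2]>80)
lip=W[yel&(W[...,2]>.041)&(W[...,2]<.05)&(abs(W[...,0]-.64)<.05)&(abs(W[...,1]+.148)<.035)]
print("lip",len(lip),lip.mean(0), "start .5730, expect .6530")
E
python3 go.py 0 100
```

```text
lip 33 [ 0.65289096 -0.14600574  0.04520484] start .5730, expect .6530
t 12.9 pos [ 0.4865 -0.1504  0.1863] rot [-1.7997e+02 -4.0000e-02  1.7600e+00] F [ 0.3 -0.  -0.1] op -0.0001
station frame mm x,y,z [-61.5   0.9 186.3]
offset cm [6.14 0.11 8.63] twist [-0.    -0.001  0.003]
```

View pics/s5.png

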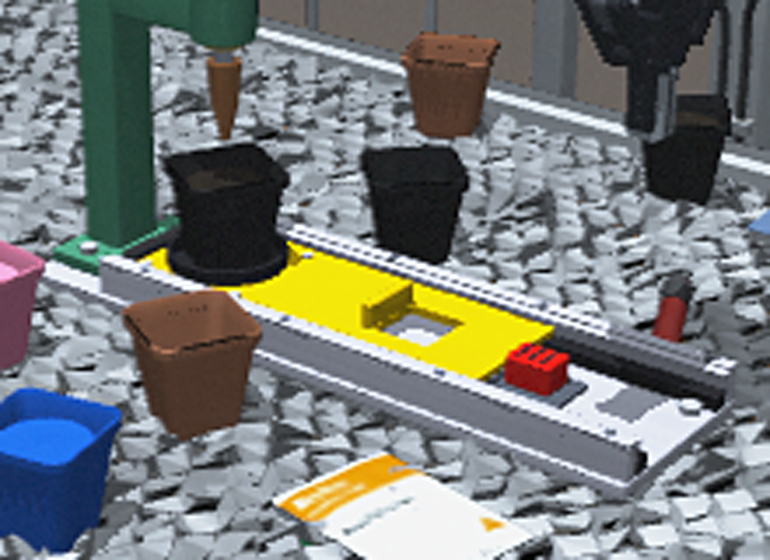

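The lip has moved 79.9 mm. The slide is home, the catch is up behind the tail at crop (537,368), and the pot is upright under the dibber at (225,200). Everything beside the station is unmoved and the hand is clear.

```bash
python3 -c "
from plant import hand_in
print(hand_in())"
```

```text
the job is handed in; nothing more can be done
None
```

The job is handed in: the slide is fully home (lip measured 79.9 mm on), the catch is up behind its tail, the pot stands upright under the dibber, and the hand is clear. My first push stuck on the catch, peaking near 43 N down and 32 N back at the wrist, so I backed off and pressed again nearer the lip.

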